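Make up three camera rental trays

ROBOT

A 6-joint arm with a two-finger parallel gripper is mounted at the origin on the work surface. World frame = base frame: x ahead of the robot, y to its left, z up, the work surface at z = 0. Lengths are in m, angles in degrees, forces in N, time in s.
With the tool pointing down it reaches from about 0.4 to 0.925 m from the base axis. Payload 3.4 kg.
Tool frame: the origin (TCP) lies between the finger pads; the fingertips stand 25 mm ahead of it and the grasp point (between the pads) lies 6 mm ahead of it (bot.tip_extent is the distance from the TCP to the fingertips, in m); z points along the fingers, y is the line along which they close (so a half turn about z gives the same grasp; the last joint's range is limited). The gripper opens to 85 mm and grips with 20 to 120 N. Pads are 22 mm wide; open, the fingers measure 114 mm over their backs; the gripper's body (76 mm by 85 mm) begins 54 mm behind the grasp point. The pads swing forward as they close: fully open they stand 13 mm farther back than shut.
Start: joints at [-76.347, 17.578, 86.31, -0, 76.112, -4.211], TCP at [0.176, -0.547, 0.256] pointing down, gripper open.
Joint ranges: [-179.03, 179.03], [-60, 130.46], [8.19, 133.38], [-81.62, 261.62], [5.75, 156.47], [-153.77, 153.77]. Speed limits (degrees/s): [147.25, 147.25, 180, 180, 180, 180].

INTERFACE

Orientations are given as [roll, pitch, yaw] about the fixed x, y, z axes, in that order (R = Rz(yaw) Ry(pitch) Rx(roll)).
In Python, from bench import bot gives the robot as it stands.
- The arm moves only by the tool apply_moves, never from a script. Its argument "commands" is one flat list of numbers, 7 for each row, row after row: the opening, from 0 (shut) to 1 (fully open), then the shift along the tool's x, y, z in mm, then the turn, a rotation vector about the tool's x, y, z in degrees. A call has exactly 5 rows; each row is the pose to reach, as a shift and turn from the pose commanded when the call began, along the tool's axes at that moment; what a row does not reach only later rows make up. A row lasts 1/10 s, in which the tool goes at most 50 mm and 8.59 degrees, less where a joint would pass 70% of its speed; a pose out of reach is approached as far as the arm can. A call with a gripper value outside its range is refused whole. The fingers move at their own pace and stop on an object; the grip force is fixed at half the most. Time passes only in rows, so rows that repeat a pose let the fingers close, or fill a call up. It gives the time, the measured TCP pose, the force, the opening and the grip force at its end, in the units of the state.
- bot.state(): the state, without advancing time (a new reading comes with each control period).
- bot.get_image(name): name is "scene" or "top"; returns a dict with "frame" (420x560x3 uint8, blue, green, red), "camera_matrix" (3x3 intrinsics, pixels), "D" ([k1, k2, p1, p2, k3] as OpenCV has them; the pictures are not rectified), "world_to_cam" (4x4, takes a point from world to camera coordinates). Camera axes: x right, y down, z forward; pixel columns grow to the right and rows downward; lengths in m; the calibration is good to about 2 mm. A picture is of the moment at which its call begins. There is no depth.
- bot.sign_off(): hands the job in; it is judged then, once.
Trained networks look in the newest picture that a camera, given by its name, has taken for a name from the list of things; names that differ only in an ending like _2 or _b are one class to them, and where a whole thing is asked for, a point or a joint stands for the part that bears it (a point fixed in the world has none). Each returns a list of dicts, best first, with "score" (0 to 1); they miss things now and then, are a little off and sometimes report something else, mostly with a low value. They report only what shows in the picture. A call takes as long as a camera call. They do not tell look-alikes from the thing itself.
- bot.masks_of(camera, label): "mask" (420x560 bool, what is visible of it) and "rect" ([left, top, width, height] in pixels, round what is visible of it).
The state is a dict: "t": time; "q": joint angles; "qvel": joint speeds; "joint_efforts": joint torques, N m; "tool_pos": TCP position; "tcp_rot": TCP orientation; "contact_force": force on the tool from outside, world axes, zero at the start; "wrist_torque": the same for the moment, N m; "grip_width": finger opening in m; "grasp_force": force on a finger pad.
Only numpy, scipy, OpenCV 4.12 (cv2) and the standard library are available. Lean on these libraries where they do the work, as an engineer would, in place of code of your own. Each camera call takes 0.05 s, during which the arm holds its last target. There are 200 camera calls.

TASK

Three rental orders are waiting in pick-up trays, each tray with one camera in it and an empty compartment beside the camera. Put the three silver extension tubes into the empty compartments, standing flat on the tray floor as they stand now: the smallest with the chrome half-frame camera, the middle-sized with the folding camera, the largest with the black box camera; and lay the blue glass filter, same side up, flat and centred on top of the largest tube there. Set everything down gently rather than dropping it, and leave the right-angle finder, the lens hood and the film can where they are.

Things in the scene. Friction and masses are not known exactly. Their poses are not given: they have to be found in the camera images.
- tube_small: Smallest silver aluminium extension tube: plain upright open ring with dark knurling, 36 mm outer diameter, 20 mm high, wall 4 mm, about 40 g. Loose, stands on the counter. Origin: centre of its underside; z axis up along its bore.
- tube_mid: Middle-sized silver aluminium extension tube: plain upright open ring with dark knurling, 46 mm outer diameter, 30 mm high, wall 4.5 mm, about 70 g. Loose, stands on the counter. Origin: centre of its underside; z axis up along its bore.
- tube_large: Largest silver aluminium extension tube: plain upright open ring with dark knurling, 58 mm outer diameter, 42 mm high, wall 9 mm, about 130 g. Loose, stands on the counter. Origin: centre of its underside; z axis up along its bore. Its flat top rim carries the filter.
- tray_half: Pick-up tray with the chrome half-frame camera (flat silver body 104 x 66 mm, black band, one big round lens; top 51 mm above the counter). Fixed tray 130 (x) by 210 mm (y), walls 4 mm thick, 14 high, floor 4 thick. Origin: centre of underside, z up. Camera fixed, lens up, on the tray's -y side. Empty compartment on the +y side: 122 (x) by 94 mm (y) inside, centre at x 0, y +54 mm, floor at z 4 mm.
- tray_fold: Pick-up tray with the folding camera (flat black body 116 x 78 mm, steel edges, bellows narrowing up to a steel lens plate; top 64 mm above the counter). Fixed tray 130 (x) by 210 mm (y), walls 4 mm thick, 14 high, floor 4 thick. Origin: centre of underside, z up. Camera fixed, lens up, on the tray's -y side. Empty compartment on the +y side: 122 (x) by 94 mm (y) inside, centre at x 0, y +54 mm, floor at z 4 mm.
- tray_box: Pick-up tray with the black bakelite box camera (plain black block 94 x 76 mm, small lens, two tiny windows; top 66 mm above the counter). Fixed tray 130 (x) by 210 mm (y), walls 4 mm thick, 14 high, floor 4 thick. Origin: centre of underside, z up. Camera fixed, lens up, on the tray's -y side. Empty compartment on the +y side: 122 (x) by 94 mm (y) inside, centre at x 0, y +54 mm, floor at z 4 mm.
- filter: Blue glass filter in a deep steel ring: a flat disc 54 mm in diameter and 14 mm high, the glass let in, about 35 g, lying flat on the counter, loose. Origin: centre of the underside; z up.
- finder: Bystander, leave alone: black right-angle finder, a block with an eyepiece standing up and a short tube along its +x, 50 x 26 mm and 43 mm high, loose. Origin: about the centre of the underside.
- hood: Bystander, leave alone: black plastic lens hood, a thin cone open at both ends, 40 mm wide at the foot, 58 mm at the rim, 24 mm high, loose. Origin: centre of the underside.
- film_can: Bystander, leave alone: film can, aluminium cylinder with a grey cap, 34 mm in diameter and 50 mm high, upright, loose. Origin: centre of the underside.
Mind the look-alikes: they are no part of the job. Leave any purple or yellow look-alike of the tube_mid alone.

How it is judged (in metres and radians):
At the end, for the whole second after the job is handed in: Each tube upright (0.1 rad), underside within 3 mm of the floor of its own tray's empty compartment, between its walls; the filter flat (0.1 rad) on the largest tube's top (within 4 mm), centred within 10 mm; all released and at rest; finder, hood and film can within 25 mm of their starts (x of tube_small in the frame of tray_half between -0.046 and 0.046 m and y of tube_small in the frame of tray_half between 0.022 and 0.086 m and z of tube_small in the frame of tray_half below 0.007 m and angle between each of tube_small, tube_mid, tube_large, filter's own z axis and vertical below 0.1 rad and linear speed of each of tube_small, tube_mid, tube_large, filter below 0.02 m/s and contact force between the fingers and tube_small below 0.1 N and x of tube_mid in the frame of tray_fold between -0.041 and 0.041 m and y of tube_mid in the frame of tray_fold between 0.027 and 0.081 m and z of tube_mid in the frame of tray_fold below 0.007 m and contact force between the fingers and tube_mid below 0.1 N and x of tube_large in the frame of tray_box between -0.035 and 0.035 m and y of tube_large in the frame of tray_box between 0.033 and 0.075 m and z of tube_large in the frame of tray_box below 0.007 m and contact force between the fingers and tube_large below 0.1 N and horizontal distance between filter and tube_large below 0.01 m and z of filter in the frame of tube_large between 0.039 and 0.046 m and contact force between the fingers and filter below 0.1 N and distance of each of finder, hood, film_can from where it was at the start of the episode below 0.025 m); the robot touches nothing.
It fails at once if the finder, lens hood or film can is moved by more than 25 mm (distance of any of finder, hood, film_can from where it was at the start of the episode above 0.025 m).
It fails at once if a tube or the filter is dropped (falls freely by more than about 30 mm) ((linear speed of tube_small above 0.8 m/s and contact force between each of the arm, the fingers and tube_small below 0.01 N) or (linear speed of tube_mid above 0.8 m/s and contact force between each of the arm, the fingers and tube_mid below 0.01 N) or (linear speed of tube_large above 0.8 m/s and contact force between each of the arm, the fingers and tube_large below 0.01 N) or (linear speed of filter above 0.8 m/s and contact force between each of the arm, the fingers and filter below 0.01 N)).
It also fails if it takes over 96 s, if anything falls off the work surface, if the arm or the gripper's body presses on something with over 40 N, if the wrist force passes 120 N, or if a joint passes its speed limit or range.

## Working session

There is one attempt and no reset: what is moved stays moved. The work goes in short steps, Python scripts to look and compute and a tool call to move; the robot and the scene stay as the last step left them, time stands still between calls to the robot, and variables do not carry over. Pictures are saved under pics/ and viewed, at most 14 in all, crops included, and the job is handed in when it is done.

Besides the shell and the picture viewer there is one more tool, called as a command line: name --argument value ..., lists and objects as JSON in quotes. apply_moves: Moves the arm, as the interface text tells. Its arguments: {"type":"object","properties":{"commands":{"type":"array"}},"required":["commands"]}

```bash
mkdir -p pics; cat > h.py <<'E'
import numpy as np, cv2
from bench import bot
def ray(im,px):
    K,D,T=np.array(im["camera_matrix"]),np.array(im["D"]),np.array(im["world_to_cam"])
    p=cv2.undistortPoints(np.array(px,float).reshape(-1,1,2),K,D).reshape(-1,2)
    d=np.c_[p,np.ones(len(p))]@T[:3,:3]
    c=-T[:3,:3].T@T[:3,3]
    return c,d
def at_z(im,px,z):
    c,d=ray(im,px); return c+d*((z-c[2])/d[:,2])[:,None]
def proj(im,P):
    K,D,T=np.array(im["camera_matrix"]),np.array(im["D"]),np.array(im["world_to_cam"])
    return cv2.projectPoints(np.array(P,float).reshape(-1,3),cv2.Rodrigues(T[:3,:3])[0],T[:3,3],K,D)[0].reshape(-1,2)
E
python3 - <<'E'
from h import *
for n in("scene","top"):
    im=bot.get_image(n); cv2.imwrite(f"pics/{n}0.png",im["frame"])
    print(n,ray(im,[[280,210]])[0].round(3),at_z(im,[[0,0],[559,0],[559,419],[0,419]],0).round(2).tolist())
    for l in "tube_small tube_mid tube_large tray_half tray_fold tray_box filter finder hood film_can".split():
        for m in bot.masks_of(n,l):
            ys,xs=np.nonzero(m["mask"]); c=[xs.mean(),ys.mean()]
            print(l,round(m["score"],2),m["rect"],np.round(c,1),at_z(im,[c],0.02)[0].round(3))
print(bot.state())
E
```

```text
scene [ 1.063 -0.43   0.541] [[-2.34, 0.01, 0.0], [-0.14, 2.59, 0.0], [1.05, 0.02, 0.0], [0.61, -0.54, 0.0]]
tube_small 0.66 [255.4, 199.4, 20.2, 17.1] [265.8 206.9] [ 0.477 -0.012  0.02 ]
tube_mid 0.65 [171.9, 187.2, 23.9, 25.6] [185.1 200.6] [ 0.367 -0.118  0.02 ]
tube_mid 0.65 [133.6, 202.2, 29.5, 29.1] [148.5 217. ] [ 0.371 -0.195  0.02 ]
tube_mid 0.59 [208.0, 209.8, 24.3, 26.3] [219. 223.] [ 0.465 -0.105  0.02 ]
tube_mid 0.26 [83.9, 239.9, 39.7, 39.3] [105.  260.7] [ 0.434 -0.304  0.02 ]
tube_mid 0.15 [261.7, 208.6, 147.1, 99.5] [331.8 257.1] [ 0.652 -0.011  0.02 ]
tube_large 0.94 [88.2, 240.5, 37.7, 38.0] [105.4 260.7] [ 0.435 -0.303  0.02 ]
tray_half 0.68 [261.8, 211.6, 145.1, 98.1] [331.8 257.4] [ 0.652 -0.012  0.02 ]
tray_fold 0.81 [107.5, 265.1, 174.0, 121.1] [190.1 323.6] [ 0.633 -0.258  0.02 ]
tray_box 0.73 [363.5, 167.9, 121.2, 69.5] [421.9 199.1] [0.64 0.23 0.02]
filter 0.65 [155.8, 235.7, 33.7, 29.5] [171.9 250.9] [ 0.48  -0.205  0.02 ]
filter 0.6 [253.0, 199.6, 25.3, 18.6] [265.4 206.8] [ 0.477 -0.013  0.02 ]
finder 0.87 [301.0, 169.1, 21.9, 28.2] [309.5 182.6] [0.466
[... 1453 characters left out ...]
6  -0.195  0.02 ]
{'t': 1.1, 'q': array([-7.63475151e+01,  1.75787009e+01,  8.63102436e+01,  1.53699121e-03,
        7.61118577e+01, -4.21042179e+00]), 'qvel': array([-0.02849546,  0.0060107 ,  0.00963412, -0.01741452,  0.0082695 ,
       -0.08532045]), 'joint_efforts': array([-2.93921694e-03, -4.57505143e+01, -2.52336466e+01, -2.73276455e-04,
        1.01861395e-03,  9.85955850e-08]), 'tool_pos': array([ 0.17637047, -0.54728997,  0.25630212]), 'tcp_rot': array([-1.79999310e+02, -1.54692227e-03,  1.78625377e+01]), 'contact_force': array([ 0.00820764, -0.66375549, -0.0449043 ]), 'wrist_torque': array([0.0118496 , 0.02101874, 0.05464809]), 'grasp_force': 0.0, 'grip_width': 0.08522825508108207}
```

View pics/top0.png

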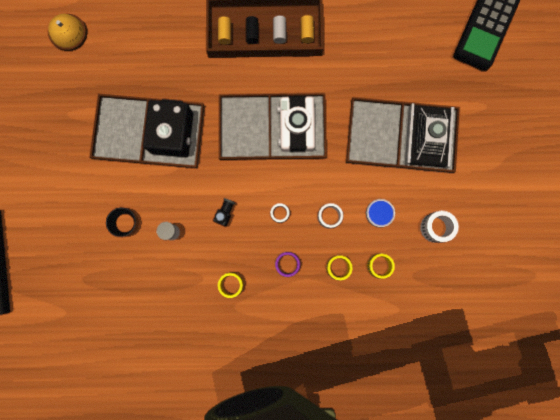

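View pics/scene0.png

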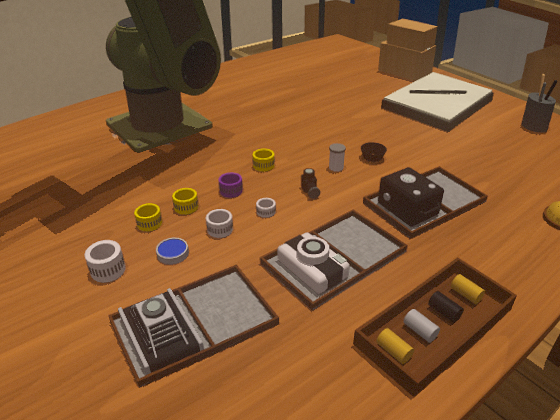

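The top view shows the silver tubes at (280,212) small, (330,216) mid and (441,226) large, with the blue filter at (380,213). The look-alikes are yellow at (340,268), (382,266) and (230,285), and purple at (288,264). The only silver mid ring is at (330,216), so that one is tube_mid. I'll refine these positions and confirm them in a crop.

```bash
python3 - <<'E'
from h import *
from scipy.optimize import least_squares
im=bot.get_image("top"); f=im["frame"]; hsv=cv2.cvtColor(f,cv2.COLOR_BGR2HSV)
a=np.linspace(0,2*np.pi,48)[:,None]
def ring(c,r,z): return np.c_[c[0]+r*np.cos(a),c[1]+r*np.sin(a),0*a+z]
vis=cv2.resize(f[185:260,260:475],None,fx=3.6,fy=3.6,interpolation=cv2.INTER_CUBIC)
for n,p,r,z in(("small",(281,212),.018,.02),("mid",(330,216),.023,.03),("large",(441,226),.029,.042),("filter",(380,213),.027,.014)):
    R=24; x0,y0=p[0]-R,p[1]-R; h=hsv[y0:y0+2*R,x0:x0+2*R].astype(int)
    if n=="filter": m=((h[...,0]>95)&(h[...,0]<135)&(h[...,1]>100))|((h[...,1]<70)&(h[...,2]>120))
    else: m=(h[...,1]<50)&(h[...,2]>185)
    k,lab,st,cc=cv2.connectedComponentsWithStats(m.astype(np.uint8)); i=1+st[1:,4].argmax()
    cnt=max(cv2.findContours((lab==i).astype(np.uint8),cv2.RETR_EXTERNAL,cv2.CHAIN_APPROX_NONE)[0],key=len)[:,0]+[x0,y0]
    W=at_z(im,cnt,z)[:,:2]
    s=least_squares(lambda q:np.hypot(*(W-q[:2]).T)-q[2],[*W.mean(0),r],loss="soft_l1",f_scale=.002).x
    print(n,s.round(4),"true r",r)
    for zz,col in((z,(0,255,0)),(0,(255,0,255))):
        cv2.polylines(vis,[np.int32((proj(im,ring(s,r,zz))-[260,185]+.5)*3.6)],True,col,1)
# trays: outer wall-top corners
from scipy.spatial.transform import Rotation
for l in("tray_half","tray_fold","tray_box"):
    mk=bot.masks_of("top",l)[0]; rc=mk["rect"]
    m=mk["mask"].astype(np.uint8)
    m=cv2.morphologyEx(m,cv2.MORPH_CLOSE,np.ones((9,9)))
    b=cv2.findContours(m,cv2.RETR_EXTERNAL,cv2.CHAIN_APPROX_NONE)[0]; b=max(b,key=len)[:,0]
    W=at_z(im,b,.014)[:,:2]
    (c,sz,an)=cv2.minAreaRect((W*1000).astype(np.float32)); print(l,np.round(c,1),np.round(sz,1),round(an,1))
cv2.imwrite("pics/crop1.png",vis)
E
```

```text
small [ 0.464  -0.0045  0.0167] true r 0.018
mid [ 0.4566 -0.1     0.0216] true r 0.023
large [ 0.433  -0.3023  0.0273] true r 0.029
filter [ 0.4619 -0.1968  0.026 ] true r 0.027
tray_half [634.7   8.3] [211.5 136.5] 90.0
tray_fold [ 614.  -245.7] [213.8 138.7] 83.5
tray_box [631.1 253.3] [211.8 137.1] 84.0
```

View pics/crop1.png

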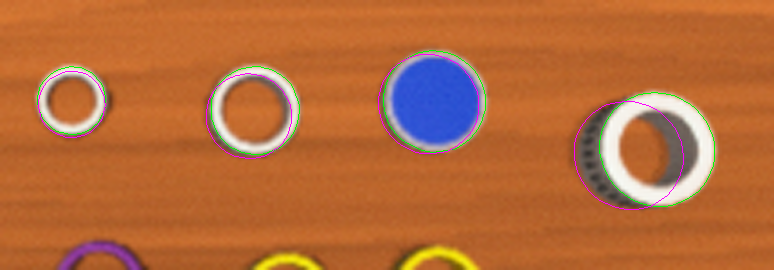

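The overlay rings sit on the silver rims of the small (70,100), mid (255,110) and large (657,150) tubes, and on the blue filter (435,102). The fitted radii match. The purple and yellow rings lie below and are excluded. Now I'll go for the large tube.

```bash
cat > go.py <<'E'
import sys
from h import *
from scipy.spatial.transform import Rotation as R
s=bot.state(); r=R.from_euler("xyz",s["tcp_rot"],degrees=True); p=s["tool_pos"]
print("t",s["t"],p.round(4),s["tcp_rot"].round(1),"w",round(s["grip_width"],4),"g",round(s["grasp_force"],1))
for a in sys.argv[1:]:
    x,y,z,w=map(float,a.split(","))
    g=R.from_euler("xyz",[180,0,w],degrees=True)
    print(a,(r.inv().apply(np.array([x,y,z])-p)*1000).round(1),(r.inv()*g).as_rotvec(degrees=True).round(1))
E
python3 go.py .433,-.302,.15,90; python3 -c "
from bench import bot; print(bot.tip_extent)"
```

```text
t 1.3 [ 0.1764 -0.5473  0.2563] [180.   -0.   17.9] w 0.0853 g 0.0
.433,-.302,.15,90 [ 319.5 -154.8  106.3] [  0.    0.  -72.1]
0.025
```

apply_moves --commands '[1, 320, -155, 60, 0, 0, -72, 1, 320, -155, 60, 0, 0, -72, 1, 320, -155, 60, 0, 0, -72, 1, 320, -155, 60, 0, 0, -72, 1, 320, -155, 60, 0, 0, -72]'

```text
t: 1.8
tool_pos: [0.3557, -0.3757, 0.2146]
tcp_rot: [180.0, 0.0, 61.2]
contact_force: [0.8, 0.1, -0.3]
grip_width: 0.0851
grasp_force: 0.0
```

```bash
python3 go.py .433,-.302,.15,90
```

```text
t 1.8 [ 0.3557 -0.3757  0.2146] [180.    0.   61.2] w 0.0851 g 0.0
.433,-.302,.15,90 [101.8  32.1  64.6] [  0.    0.  -28.8]
```

apply_moves --commands '[1, 102, 32, 65, 0, 0, -29, 1, 102, 32, 65, 0, 0, -29, 1, 102, 32, 65, 0, 0, -29, 1, 102, 32, 65, 0, 0, -29, 1, 102, 32, 65, 0, 0, -29]'

```text
t: 2.3
tool_pos: [0.4327, -0.3025, 0.1491]
tcp_rot: [-179.9, -0.0, 90.0]
contact_force: [0.2, -0.4, -0.2]
grip_width: 0.0852
grasp_force: 0.0
```

```bash
python3 go.py .433,-.302,.033,90
```

```text
t 2.3 [ 0.4327 -0.3025  0.1491] [-179.9   -0.    90. ] w 0.0852 g 0.0
.433,-.302,.033,90 [  0.4   0.4 116.1] [-0.1 -0.  -0. ]
```

apply_moves --commands '[1, 0, 0, 40, 0, 0, 0, 1, 0, 0, 80, 0, 0, 0, 1, 0, 0, 105, 0, 0, 0, 1, 0, 0, 116, 0, 0, 0, 1, 0, 0, 116, 0, 0, 0]'

```text
t: 2.8
tool_pos: [0.4314, -0.3035, 0.0328]
tcp_rot: [-179.9, -0.1, 89.7]
contact_force: [-0.0, 0.5, 1.0]
grip_width: 0.0851
grasp_force: 0.0
```

apply_moves --commands '[0.3, 0, 0, 0, 0, 0, 0, 0.3, 0, 0, 0, 0, 0, 0, 0.3, 0, 0, 0, 0, 0, 0, 0.3, 0, 0, 0, 0, 0, 0, 0.3, 0, 0, 0, 0, 0, 0]'

```text
t: 3.3
tool_pos: [0.4334, -0.3046, 0.0357]
tcp_rot: [179.8, 0.2, 89.8]
contact_force: [-0.2, -1.0, 6.0]
grip_width: 0.0561
grasp_force: 63.8
```

apply_moves --commands '[0.3, 0, 0, 0, 0, 0, 0, 0.3, 0, 0, -20, 0, 0, 0, 0.3, 0, 0, -60, 0, 0, 0, 0.3, 0, 0, -100, 0, 0, 0, 0.3, 0, 0, -130, 0, 0, 0]'

```text
t: 3.8
tool_pos: [0.4329, -0.3039, 0.167]
tcp_rot: [179.8, 0.1, 89.8]
contact_force: [0.6, -0.6, -1.5]
grip_width: 0.0556
grasp_force: 64.0
```

```bash
python3 go.py .637,.307,.163,84; python3 - <<'E'
from h import *
im=bot.get_image("scene"); cv2.imwrite("pics/g1.png",im["frame"])
E
```

```text
t 3.8 [ 0.4329 -0.3039  0.167 ] [1.798e+02 1.000e-01 8.980e+01] w 0.0556 g 64.0
.637,.307,.163,84 [611.5 202.3   3.2] [0.2 0.1 5.8]
```

View pics/g1.png

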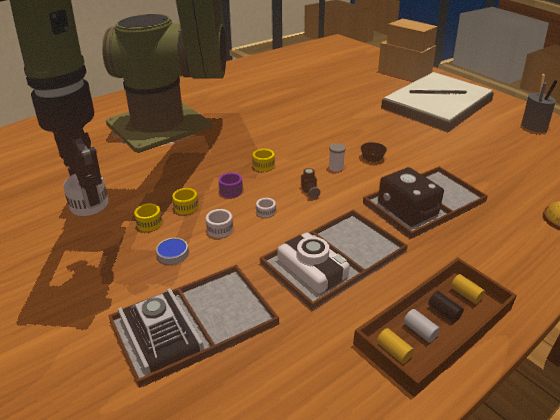

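The large tube is held upright at (87,195). Carrying it to tray_box.

apply_moves --commands '[0.3, 611, 202, 3, 0, 0, 6, 0.3, 611, 202, 3, 0, 0, 6, 0.3, 611, 202, 3, 0, 0, 6, 0.3, 611, 202, 3, 0, 0, 6, 0.3, 611, 202, 3, 0, 0, 6]'

```text
t: 4.35
tool_pos: [0.5118, -0.0645, 0.1634]
tcp_rot: [179.9, 0.0, 83.8]
contact_force: [0.9, 0.6, -0.8]
grip_width: 0.0559
grasp_force: 64.0
```

```bash
python3 go.py .637,.307,.163,84
```

```text
t 4.35 [ 0.5118 -0.0645  0.1634] [179.9   0.   83.8] w 0.0559 g 64.0
.637,.307,.163,84 [382.9  84.4   0.5] [ 0.1  0.  -0.2]
```

apply_moves --commands '[0.3, 48, 11, 0, 0, 0, 0, 0.3, 96, 21, 0, 0, 0, 0, 0.3, 144, 32, 0, 0, 0, 0, 0.3, 192, 42, 0, 0, 0, 0, 0.3, 240, 53, 0, 0, 0, 0]'

```text
t: 4.85
tool_pos: [0.59, 0.1687, 0.1633]
tcp_rot: [179.9, -0.0, 83.8]
contact_force: [-0.0, -0.9, 0.0]
grip_width: 0.0554
grasp_force: 64.0
```

```bash
python3 go.py .637,.307,.14,84
```

```text
t 4.85 [0.59   0.1687 0.1633] [179.9  -0.   83.8] w 0.0554 g 64.0
.637,.307,.14,84 [142.5  31.9  23.4] [ 0.1 -0.  -0.2]
```

apply_moves --commands '[0.3, 45, 10, 0, 0, 0, 0, 0.3, 90, 20, 0, 0, 0, 0, 0.3, 125, 28, 10, 0, 0, 0, 0.3, 142, 32, 23, 0, 0, 0, 0.3, 142, 32, 23, 0, 0, 0]'

```text
t: 5.35
tool_pos: [0.6359, 0.3063, 0.1372]
tcp_rot: [-179.8, 0.1, 84.0]
contact_force: [-1.1, -0.9, -0.1]
grip_width: 0.0561
grasp_force: 64.0
```

```bash
python3 go.py .637,.307,.041,84; python3 - <<'E'
from h import *
for n in("top","scene"):
    im=bot.get_image(n); cv2.imwrite(f"pics/p1{n}.png",im["frame"])
a=cv2.imread("pics/p1top.png")[50:230,40:240]; b=cv2.imread("pics/p1scene.png")[60:240,340:540]
cv2.imwrite("pics/p1.png",cv2.resize(np.hstack([a,b]),None,fx=2,fy=2))
E
```

```text
t 5.35 [0.6359 0.3063 0.1372] [-1.798e+02  1.000e-01  8.400e+01] w 0.0561 g 64.0
.637,.307,.041,84 [ 0.9  1.3 96.2] [-0.2  0.1 -0. ]
```

View pics/p1.png

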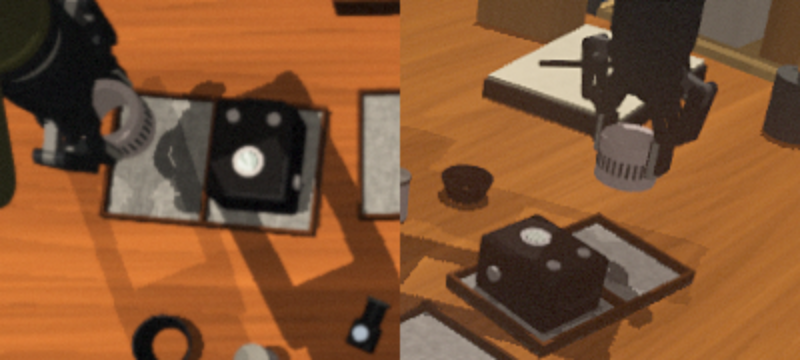

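The large tube hangs upright over the tray_box compartment, and in the scene crop at (627,155) it is clear of the camera. Lowering it.

apply_moves --commands '[0.3, 1, 1, 30, 0, 0, 0, 0.3, 1, 1, 60, 0, 0, 0, 0.3, 1, 1, 80, 0, 0, 0, 0.3, 1, 1, 90, 0, 0, 0, 0.3, 1, 1, 94, 0, 0, 0]'

```text
t: 5.95
tool_pos: [0.6375, 0.3035, 0.045]
tcp_rot: [-179.9, 0.1, 83.7]
contact_force: [-1.4, 0.4, -0.3]
grip_width: 0.0559
grasp_force: 64.0
```

apply_moves --commands '[0.3, 0, 0, 0.5, 0, 0, 0, 0.3, 0, 0, 1, 0, 0, 0, 0.3, 0, 0, 1.5, 0, 0, 0, 0.3, 0, 0, 2, 0, 0, 0, 0.3, 0, 0, 2, 0, 0, 0]'

```text
t: 6.45
tool_pos: [0.6382, 0.3054, 0.0441]
tcp_rot: [180.0, -0.0, 83.8]
contact_force: [-0.2, -0.8, -1.3]
grip_width: 0.0558
grasp_force: 64.0
```

apply_moves --commands '[0.3, 0, 0, 1, 0, 0, 0, 0.3, 0, 0, 2, 0, 0, 0, 0.3, 0, 0, 2.5, 0, 0, 0, 0.3, 0, 0, 2.5, 0, 0, 0, 0.3, 0, 0, 2.5, 0, 0, 0]'

```text
t: 6.95
tool_pos: [0.6379, 0.3052, 0.0409]
tcp_rot: [-180.0, 0.0, 83.8]
contact_force: [0.2, -1.3, -1.1]
grip_width: 0.0558
grasp_force: 64.0
```

apply_moves --commands '[0.3, 0, 0, 1, 0, 0, 0, 0.3, 0, 0, 2, 0, 0, 0, 0.3, 0, 0, 2.5, 0, 0, 0, 0.3, 0, 0, 2.5, 0, 0, 0, 0.3, 0, 0, 2.5, 0, 0, 0]'

```text
t: 7.45
tool_pos: [0.6381, 0.3053, 0.0398]
tcp_rot: [180.0, -0.0, 83.8]
contact_force: [-2.4, 0.2, 6.2]
grip_width: 0.0558
grasp_force: 64.7
```

apply_moves --commands '[0.9, 0, 0, 0, 0, 0, 0, 0.9, 0, 0, 0, 0, 0, 0, 0.9, 0, 0, 0, 0, 0, 0, 0.9, 0, 0, 0, 0, 0, 0, 0.9, 0, 0, -10, 0, 0, 0]'

```text
t: 7.95
tool_pos: [0.6367, 0.3047, 0.0471]
tcp_rot: [-179.8, 0.1, 83.8]
contact_force: [0.7, -0.2, -0.2]
grip_width: 0.0769
grasp_force: 0.0
```

apply_moves --commands '[0.9, 0, 0, -30, 0, 0, 0, 0.9, 0, 0, -70, 0, 0, 0, 0.9, 0, 0, -110, 0, 0, 0, 0.9, -40, -15, -130, 0, 0, 0, 0.9, -85, -30, -130, 0, 0, 0]'

```text
t: 8.45
tool_pos: [0.6021, 0.2254, 0.1838]
tcp_rot: [179.4, -0.2, 84.0]
contact_force: [1.0, -0.7, -0.7]
grip_width: 0.077
grasp_force: 0.0
```

```bash
python3 go.py .462,-.197,.15,90
```

```text
t 8.45 [0.6021 0.2254 0.1838] [179.4  -0.2  84. ] w 0.077 g 0.0
.462,-.197,.15,90 [-434.8  -95.4   31. ] [ 0.6 -0.2 -6. ]
```

apply_moves --commands '[0.9, -435, -95, 20, 0, 0, -6, 0.9, -435, -95, 20, 0, 0, -6, 0.9, -435, -95, 20, 0, 0, -6, 0.9, -435, -95, 20, 0, 0, -6, 0.9, -435, -95, 20, 0, 0, -6]'

```text
t: 8.95
tool_pos: [0.5193, -0.0146, 0.1682]
tcp_rot: [179.9, 0.0, 89.9]
contact_force: [-0.4, -1.1, -0.1]
grip_width: 0.0769
grasp_force: 0.0
```

```bash
python3 go.py .462,-.197,.11,90; python3 - <<'E'
from h import *
im=bot.get_image("top"); f=im["frame"]; hsv=cv2.cvtColor(f,cv2.COLOR_BGR2HSV).astype(int)
m=((hsv[...,1]<50)&(hsv[...,2]>185)).astype(np.uint8)
c=proj(im,[[.637,.305,.046]])[0]; print(c)
x0,y0=int(c[0])-24,int(c[1])-24; s=m[y0:y0+48,x0:x0+48]
k,lab,st,cc=cv2.connectedComponentsWithStats(s); i=1+st[1:,4].argmax()
print(st[i],at_z(im,[[x0+st[i][0]+(st[i][2]-1)/2,y0+st[i][1]+(st[i][3]-1)/2]],.046).round(4))
cv2.imwrite("pics/p2.png",cv2.resize(f[y0-20:y0+80,x0-30:x0+120],None,fx=4,fy=4))
E
```

```text
t 8.95 [ 0.5193 -0.0146  0.1682] [179.9   0.   89.9] w 0.0769 g 0.0
.462,-.197,.11,90 [-182.5  -56.9   58.2] [ 0.1  0.  -0.1]
[114.56006523 121.98591524]
[   6    2   42   46 1034] [[0.6379 0.3014 0.046 ]]
```

View pics/p2.png

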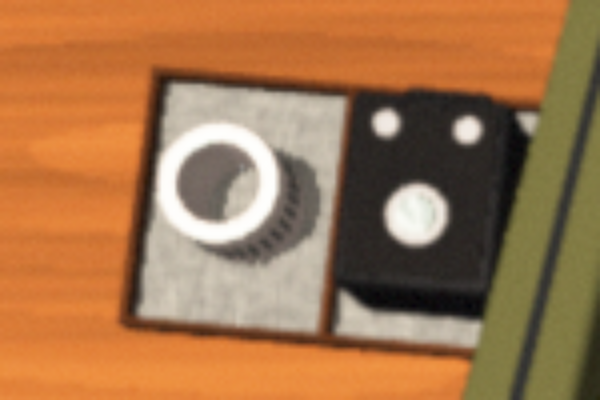

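The large tube stands flat in its compartment. Its rim is at pixel (114.3,122.4), which gives about (0.636, 0.305). Next is the filter.

apply_moves --commands '[0.9, -45, -14, 0, 0, 0, 0, 0.9, -90, -28, 10, 0, 0, 0, 0.9, -135, -42, 25, 0, 0, 0, 0.9, -175, -55, 45, 0, 0, 0, 0.9, -182, -57, 58, 0, 0, 0]'

```text
t: 9.5
tool_pos: [0.4614, -0.1986, 0.1093]
tcp_rot: [180.0, 0.1, 89.6]
contact_force: [-0.3, 1.1, -0.0]
grip_width: 0.0768
grasp_force: 0.0
```

apply_moves --commands '[0.9, 0, 0, 0, 0, 0, 0, 0.9, 0, 0, 0, 0, 0, 0, 0.9, 0, 0, 30, 0, 0, 0, 0.9, 0, 0, 60, 0, 0, 0, 0.9, 0, 0, 70, 0, 0, 0]'

```text
t: 10.0
tool_pos: [0.4622, -0.1931, 0.0384]
tcp_rot: [-179.9, -0.1, 89.9]
contact_force: [-0.4, 0.7, 0.0]
grip_width: 0.077
grasp_force: 0.0
```

```bash
python3 go.py .462,-.197,.027,90
```

```text
t 10.0 [ 0.4622 -0.1931  0.0384] [-1.799e+02 -1.000e-01  8.990e+01] w 0.077 g 0.0
.462,-.197,.027,90 [-3.9 -0.1 11.4] [-0.1 -0.1 -0.1]
```

apply_moves --commands '[0.9, -2, 0, 5, 0, 0, 0, 0.9, -3, 0, 10, 0, 0, 0, 0.9, -3, 0, 10, 0, 0, 0, 0.9, -3, 0, 10, 0, 0, 0, 0.9, -3, 0, 10, 0, 0, 0]'

```text
t: 10.5
tool_pos: [0.4629, -0.1981, 0.0301]
tcp_rot: [179.9, 0.0, 89.8]
contact_force: [0.6, -0.4, 0.5]
grip_width: 0.077
grasp_force: 0.0
```

apply_moves --commands '[0.35, 0, 0, 0, 0, 0, 0, 0.35, 0, 0, 0, 0, 0, 0, 0.35, 0, 0, 0, 0, 0, 0, 0.35, 0, 0, 0, 0, 0, 0, 0.35, 0, 0, 0, 0, 0, 0]'

```text
t: 11.0
tool_pos: [0.4625, -0.198, 0.0307]
tcp_rot: [179.9, 0.0, 89.8]
contact_force: [-2.5, 1.4, 11.5]
grip_width: 0.0506
grasp_force: 60.0
```

apply_moves --commands '[0.35, 0, 0, -3, 0, 0, 0, 0.35, 0, 0, -15, 0, 0, 0, 0.35, 0, 0, -50, 0, 0, 0, 0.35, 0, 0, -90, 0, 0, 0, 0.35, 0, 0, -130, 0, 0, 0]'

```text
t: 11.5
tool_pos: [0.4618, -0.1975, 0.161]
tcp_rot: [-179.9, -0.0, 89.8]
contact_force: [0.4, -0.9, 0.8]
grip_width: 0.0504
grasp_force: 62.4
```

```bash
python3 go.py .636,.305,.160,84; python3 - <<'E'
from h import *
a=bot.get_image("scene")["frame"]
cv2.imwrite("pics/g2.png",cv2.resize(a[80:280,100:300],None,fx=3,fy=3))
E
```

```text
t 11.5 [ 0.4618 -0.1975  0.161 ] [-179.9   -0.    89.8] w 0.0504 g 62.4
.636,.305,.160,84 [503.  172.7   1.1] [-0.1 -0.   5.8]
```

View pics/g2.png

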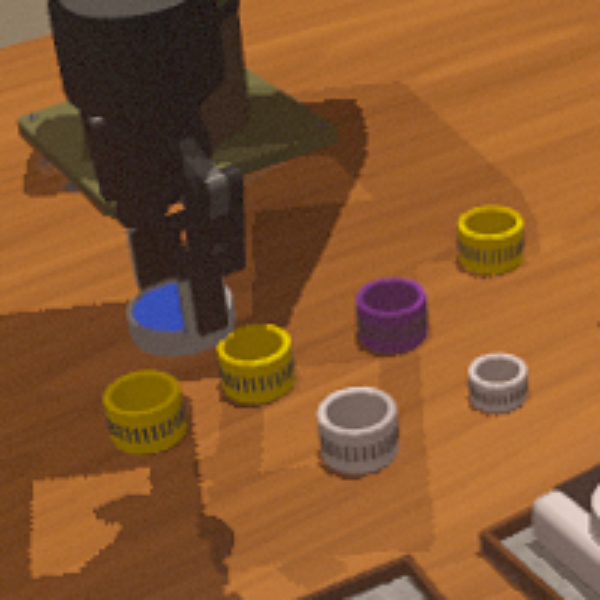

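The filter is held level by its ring at (180,315) in the crop. Carrying it to the large tube.

apply_moves --commands '[0.35, 45, 15, 0, 0, 0, 2, 0.35, 92, 31, 0, 0, 0, 4, 0.35, 139, 47, 0, 0, 0, 6, 0.35, 186, 63, 0, 0, 0, 6, 0.35, 233, 79, 0, 0, 0, 6]'

```text
t: 12.05
tool_pos: [0.5423, 0.0368, 0.1599]
tcp_rot: [180.0, 0.0, 83.8]
contact_force: [1.0, -1.2, -0.5]
grip_width: 0.0508
grasp_force: 62.4
```

```bash
python3 go.py .636,.304,.150,84
```

```text
t 12.05 [0.5423 0.0368 0.1599] [180.    0.   83.8] w 0.0508 g 62.4
.636,.304,.150,84 [275.7  64.4  10. ] [ 0.   0.  -0.2]
```

apply_moves --commands '[0.35, 48, 11, 0, 0, 0, 0, 0.35, 96, 22, 0, 0, 0, 0, 0.35, 144, 33, 0, 0, 0, 0, 0.35, 192, 45, 0, 0, 0, 0, 0.35, 235, 55, 0, 0, 0, 0]'

```text
t: 12.55
tool_pos: [0.6223, 0.2653, 0.1597]
tcp_rot: [180.0, -0.0, 83.9]
contact_force: [0.9, -0.2, -0.9]
grip_width: 0.0503
grasp_force: 62.4
```

```bash
python3 go.py .636,.304,.110,84
```

```text
t 12.55 [0.6223 0.2653 0.1597] [180.   -0.   83.9] w 0.0503 g 62.4
.636,.304,.110,84 [40.   9.5 49.7] [ 0.  -0.  -0.1]
```

apply_moves --commands '[0.35, 25, 6, 0, 0, 0, 0, 0.35, 40, 9, 10, 0, 0, 0, 0.35, 40, 9, 30, 0, 0, 0, 0.35, 40, 9, 50, 0, 0, 0, 0.35, 40, 9, 50, 0, 0, 0]'

```text
t: 13.05
tool_pos: [0.6321, 0.2997, 0.1053]
tcp_rot: [-179.6, 0.2, 83.8]
contact_force: [-0.3, 0.4, -1.2]
grip_width: 0.0504
grasp_force: 62.4
```

apply_moves --commands '[0.35, 0, 0, 0, 0, 0, 0, 0.35, 0, 0, 15, 0, 0, 0, 0.35, 0, 0, 25, 0, 0, 0, 0.35, 0, 0, 30, 0, 0, 0, 0.35, 0, 0, 30, 0, 0, 0]'

```text
t: 13.55
tool_pos: [0.6344, 0.3011, 0.0781]
tcp_rot: [-179.9, 0.1, 83.8]
contact_force: [0.8, -0.2, 0.4]
grip_width: 0.0502
grasp_force: 62.4
```

```bash
python3 go.py .636,.304,.077,84; python3 - <<'E'
from h import *
a=bot.get_image("scene")["frame"][60:240,340:540]; b=bot.get_image("top")["frame"][50:230,40:240]
cv2.imwrite("pics/p3.png",cv2.resize(np.hstack([b,a]),None,fx=2,fy=2))
E
```

```text
t 13.55 [0.6344 0.3011 0.0781] [-1.799e+02  1.000e-01  8.380e+01] w 0.0502 g 62.4
.636,.304,.077,84 [3.1 1.3 1.1] [-0.1  0.1 -0.2]
```

View pics/p3.png

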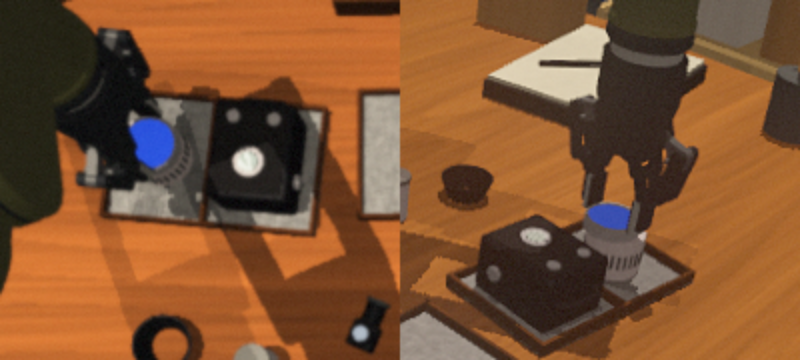

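The filter sits just above the tube at (612,218), about 3 mm off, as the pose readout also says. I'll correct that and lower.

apply_moves --commands '[0.35, 3, 1, -1, 0, 0, 0, 0.35, 3, 1, 0, 0, 0, 0, 0.35, 3, 1, 1, 0, 0, 0, 0.35, 3, 1, 1, 0, 0, 0, 0.35, 3, 1, 1, 0, 0, 0]'

```text
t: 14.15
tool_pos: [0.6364, 0.3044, 0.0783]
tcp_rot: [-180.0, 0.0, 83.8]
contact_force: [-0.4, -0.5, -0.7]
grip_width: 0.0503
grasp_force: 62.4
```

apply_moves --commands '[0.35, 0, 0, 1, 0, 0, 0, 0.35, 0, 0, 1.5, 0, 0, 0, 0.35, 0, 0, 2, 0, 0, 0, 0.35, 0, 0, 2, 0, 0, 0, 0.35, 0, 0, 2, 0, 0, 0]'

```text
t: 14.65
tool_pos: [0.6365, 0.3044, 0.0769]
tcp_rot: [180.0, -0.0, 83.8]
contact_force: [-2.9, -0.8, 5.0]
grip_width: 0.0503
grasp_force: 63.0
```

Contact at 5 N. Releasing slowly.

apply_moves --commands '[0.7, 0, 0, 0, 0, 0, 0, 0.8, 0, 0, 0, 0, 0, 0, 0.9, 0, 0, 0, 0, 0, 0, 0.9, 0, 0, 0, 0, 0, 0, 0.9, 0, 0, 0, 0, 0, 0]'

```text
t: 15.15
tool_pos: [0.6364, 0.3044, 0.0761]
tcp_rot: [-180.0, 0.0, 83.8]
contact_force: [0.2, -0.2, -0.5]
grip_width: 0.0766
grasp_force: 0.0
```

apply_moves --commands '[0.9, 0, 0, -10, 0, 0, 0, 0.9, 0, 0, -40, 0, 0, 0, 0.9, 0, 0, -80, 0, 0, 0, 0.9, -40, -10, -90, 0, 0, 0, 0.9, -85, -25, -90, 0, 0, 0]'

```text
t: 15.65
tool_pos: [0.6055, 0.2238, 0.1704]
tcp_rot: [179.5, -0.2, 84.0]
contact_force: [0.5, -1.2, -0.7]
grip_width: 0.0767
grasp_force: 0.0
```

```bash
python3 go.py .4566,-.1,.15,90
```

```text
t 15.65 [0.6055 0.2238 0.1704] [179.5  -0.2  84. ] w 0.0767 g 0.0
.4566,-.1,.15,90 [-337.7 -114.3   18.2] [ 0.5 -0.2 -6. ]
```

apply_moves --commands '[0.8, -45, -15, 5, 0, 0, -3, 0.8, -92, -31, 5, 0, 0, -6, 0.8, -139, -47, 5, 0, 0, -6, 0.8, -186, -63, 5, 0, 0, -6, 0.8, -233, -79, 5, 0, 0, -6]'

```text
t: 16.15
tool_pos: [0.4983, -0.0021, 0.1623]
tcp_rot: [179.9, 0.0, 89.9]
contact_force: [0.1, -0.9, 0.4]
grip_width: 0.0683
grasp_force: 0.0
```

```bash
python3 go.py .4566,-.1,.11,90; python3 - <<'E'
from h import *
im=bot.get_image("top"); f=im["frame"]; hsv=cv2.cvtColor(f,cv2.COLOR_BGR2HSV).astype(int)
m=((hsv[...,0]>95)&(hsv[...,0]<135)&(hsv[...,1]>100)).astype(np.uint8)[90:160,80:160]
k,lab,st,cc=cv2.connectedComponentsWithStats(m); i=1+st[1:,4].argmax(); print(st[i],at_z(im,[cc[i]+[80,90]],.06).round(4))
cv2.imwrite("pics/p4.png",cv2.resize(f[80:180,80:220],None,fx=4,fy=4))
E
```

```text
t 16.15 [ 0.4983 -0.0021  0.1623] [179.9   0.   89.9] w 0.0683 g 0.0
.4566,-.1,.11,90 [-98.  -41.6  52.3] [ 0.1  0.  -0.1]
[ 20  19  25  24 472] [[0.635  0.3039 0.06  ]]
```

View pics/p4.png

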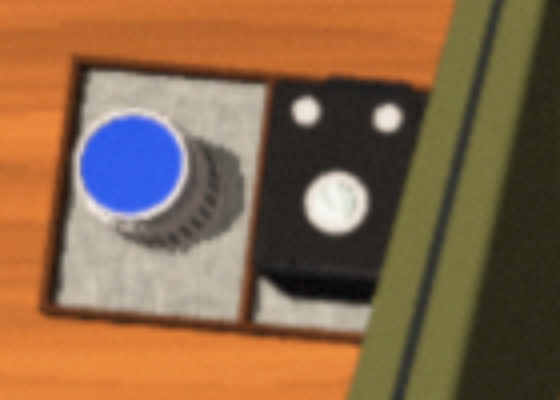

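The filter lies centred on the large tube at (0.635, 0.304), within about 1 mm. Now the mid tube.

apply_moves --commands '[0.8, -40, -17, 0, 0, 0, 0, 0.8, -80, -34, 20, 0, 0, 0, 0.8, -98, -42, 35, 0, 0, 0, 0.8, -98, -42, 52, 0, 0, 0, 0.8, -98, -42, 52, 0, 0, 0]'

```text
t: 16.7
tool_pos: [0.4554, -0.0988, 0.1085]
tcp_rot: [-179.8, -0.1, 89.7]
contact_force: [-0.0, 0.3, 0.2]
grip_width: 0.0681
grasp_force: 0.0
```

apply_moves --commands '[0.8, 0, 0, 0, 0, 0, 0, 0.8, 0, 0, 30, 0, 0, 0, 0.8, 0, 0, 60, 0, 0, 0, 0.8, 0, 0, 75, 0, 0, 0, 0.8, 0, 0, 78, 0, 0, 0]'

```text
t: 17.2
tool_pos: [0.4568, -0.0977, 0.0307]
tcp_rot: [-179.9, -0.0, 89.9]
contact_force: [-0.1, -0.5, 0.0]
grip_width: 0.0682
grasp_force: 0.0
```

apply_moves --commands '[0.8, 0, 0, 0, 0, 0, 0, 0.2, 0, 0, 0, 0, 0, 0, 0.2, 0, 0, 0, 0, 0, 0, 0.2, 0, 0, 0, 0, 0, 0, 0.2, 0, 0, 0, 0, 0, 0]'

```text
t: 17.7
tool_pos: [0.4579, -0.0986, 0.033]
tcp_rot: [179.8, 0.0, 89.8]
contact_force: [-0.5, 1.4, 5.7]
grip_width: 0.0441
grasp_force: 60.2
```

apply_moves --commands '[0.2, 0, 0, -5, 0, 0, 0, 0.2, 0, 0, -30, 0, 0, 0, 0.2, 0, 0, -70, 0, 0, 0, 0.2, 0, 0, -110, 0, 0, 0, 0.2, 0, 0, -110, 0, 0, 0]'

```text
t: 18.2
tool_pos: [0.4604, -0.0996, 0.1469]
tcp_rot: [179.3, 0.2, 89.8]
contact_force: [1.7, -0.4, -1.1]
grip_width: 0.0438
grasp_force: 61.3
```

```bash
python3 go.py .620,-.192,.14,83.5
```

```text
t 18.2 [ 0.4604 -0.0996  0.1469] [179.3   0.2  89.8] w 0.0438 g 61.3
.620,-.192,.14,83.5 [-91.9 159.7   9. ] [0.7 0.2 6.3]
```

apply_moves --commands '[0.2, -23, 40, 0, 0, 0, 3, 0.2, -46, 80, 0, 0, 0, 6, 0.2, -69, 120, 0, 0, 0, 6, 0.2, -92, 160, 3, 0, 0, 6, 0.2, -92, 160, 3, 0, 0, 6]'

```text
t: 18.7
tool_pos: [0.6222, -0.1946, 0.1376]
tcp_rot: [179.6, 0.1, 83.8]
contact_force: [0.1, 0.2, -0.5]
grip_width: 0.044
grasp_force: 61.4
```

```bash
python3 go.py .620,-.192,.037,83.5; python3 - <<'E'
from h import *
a=bot.get_image("scene")["frame"][180:400,80:300]; b=bot.get_image("top")["frame"][60:280,280:500]
cv2.imwrite("pics/p5.png",cv2.resize(np.hstack([b,a]),None,fx=1.8,fy=1.8))
E
```

```text
t 18.7 [ 0.6222 -0.1946  0.1376] [1.796e+02 1.000e-01 8.380e+01] w 0.044 g 61.4
.620,-.192,.037,83.5 [  2.6  -3.1 100.6] [0.4 0.1 0.3]
```

View pics/p5.png

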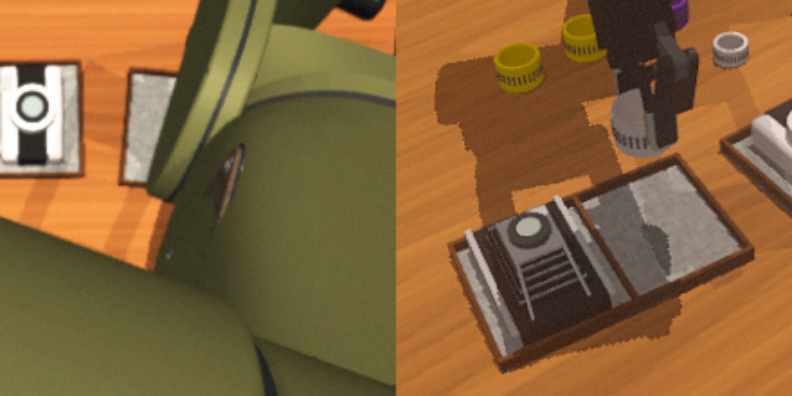

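The mid tube is held upright at (638,125) in the crop, above the tray_fold compartment. Lowering it.

apply_moves --commands '[0.2, 2, 0, 30, 0, 0, 0, 0.2, 3, 0, 60, 0, 0, 0, 0.2, 3, 0, 85, 0, 0, 0, 0.2, 3, 0, 94, 0, 0, 0, 0.2, 3, 0, 97, 0, 0, 0]'

```text
t: 19.3
tool_pos: [0.6146, -0.1869, 0.0403]
tcp_rot: [-179.8, -0.1, 83.9]
contact_force: [-0.3, -0.1, -0.0]
grip_width: 0.0437
grasp_force: 61.4
```

apply_moves --commands '[0.2, 0, 0, 0.5, 0, 0, 0, 0.2, 0, 0, 1, 0, 0, 0, 0.2, 0, 0, 1, 0, 0, 0, 0.2, 0, 0, 1, 0, 0, 0, 0.2, 0, 0, 1, 0, 0, 0]'

```text
t: 19.8
tool_pos: [0.6171, -0.1881, 0.041]
tcp_rot: [179.9, 0.0, 83.8]
contact_force: [0.3, 0.5, -0.5]
grip_width: 0.0438
grasp_force: 61.4
```

apply_moves --commands '[0.2, 0, 0, 1, 0, 0, 0, 0.2, 0, 0, 2, 0, 0, 0, 0.2, 0, 0, 3, 0, 0, 0, 0.2, 0, 0, 3, 0, 0, 0, 0.2, 0, 0, 3, 0, 0, 0]'

```text
t: 20.3
tool_pos: [0.6166, -0.1879, 0.0372]
tcp_rot: [-180.0, -0.0, 83.8]
contact_force: [-0.1, 1.3, 0.0]
grip_width: 0.0441
grasp_force: 61.4
```

apply_moves --commands '[0.2, 0, 0, 0.7, 0, 0, 0, 0.2, 0, 0, 1.5, 0, 0, 0, 0.2, 0, 0, 2, 0, 0, 0, 0.2, 0, 0, 2, 0, 0, 0, 0.2, 0, 0, 2, 0, 0, 0]'

```text
t: 20.8
tool_pos: [0.6167, -0.1879, 0.037]
tcp_rot: [180.0, 0.0, 83.8]
contact_force: [-3.8, 0.4, 10.9]
grip_width: 0.0442
grasp_force: 62.6
```

Contact. Releasing.

apply_moves --commands '[0.7, 0, 0, -1, 0, 0, 0, 0.8, 0, 0, -1, 0, 0, 0, 0.8, 0, 0, -1, 0, 0, 0, 0.8, 0, 0, -1, 0, 0, 0, 0.8, 0, 0, -5, 0, 0, 0]'

```text
t: 21.3
tool_pos: [0.6162, -0.1877, 0.0396]
tcp_rot: [-179.9, -0.0, 83.8]
contact_force: [-0.6, 0.2, -0.2]
grip_width: 0.0684
grasp_force: 0.0
```

apply_moves --commands '[0.8, 0, 0, -30, 0, 0, 0, 0.8, 0, 0, -70, 0, 0, 0, 0.8, 0, 0, -110, 0, 0, 0, 0.7, 35, -30, -115, 0, 0, 0, 0.7, 70, -60, -115, 0, 0, -3]'

```text
t: 21.8
tool_pos: [0.5665, -0.1125, 0.1579]
tcp_rot: [179.6, 0.1, 86.8]
contact_force: [0.4, 1.4, -0.3]
grip_width: 0.0595
grasp_force: 0.0
```

```bash
python3 go.py .464,-.0045,.12,90
```

```text
t 21.8 [ 0.5665 -0.1125  0.1579] [1.796e+02 1.000e-01 8.680e+01] w 0.0595 g 0.0
.464,-.0045,.12,90 [ 102.1 -108.7   37.1] [ 0.4  0.1 -3.2]
```

apply_moves --commands '[0.7, 33, -35, 0, 0, 0, -3, 0.7, 66, -70, 0, 0, 0, -3, 0.7, 102, -108, 20, 0, 0, -3, 0.7, 102, -108, 37, 0, 0, -3, 0.7, 102, -108, 37, 0, 0, -3]'

```text
t: 22.3
tool_pos: [0.4589, -0.0027, 0.117]
tcp_rot: [-179.7, -0.0, 90.0]
contact_force: [-0.4, 0.3, -0.4]
grip_width: 0.0595
grasp_force: 0.0
```

```bash
python3 go.py .464,-.0045,.029,90; python3 - <<'E'
from h import *
a=bot.get_image("scene")["frame"][170:390,80:320]
cv2.imwrite("pics/p6.png",cv2.resize(a,None,fx=2.5,fy=2.5))
E
```

```text
t 22.3 [ 0.4589 -0.0027  0.117 ] [-179.7   -0.    90. ] w 0.0595 g 0.0
.464,-.0045,.029,90 [-1.8  5.5 88. ] [-0.3 -0.  -0. ]
```

View pics/p6.png

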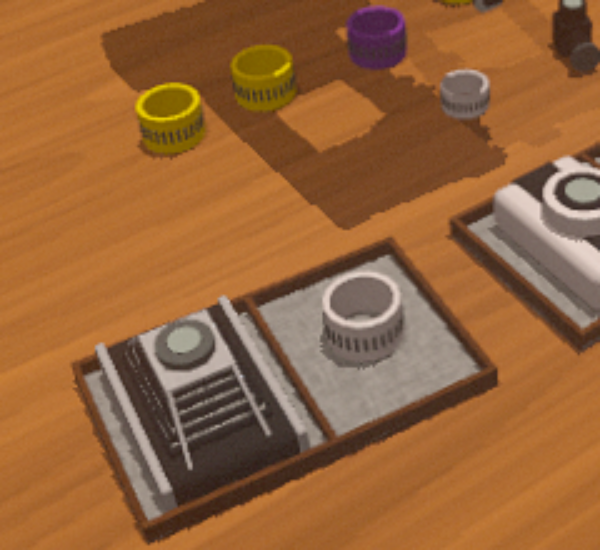

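The mid tube stands flat in tray_fold at (362,320), clear of the walls. Descending on the small tube.

apply_moves --commands '[0.7, 0, 2, 0, 0, 0, 0, 0.7, -1, 2, 25, 0, 0, 0, 0.7, -1, 2, 50, 0, 0, 0, 0.7, -1, 2, 60, 0, 0, 0, 0.7, -1, 2, 60, 0, 0, 0]'

```text
t: 22.85
tool_pos: [0.4649, -0.0058, 0.0576]
tcp_rot: [-179.9, -0.0, 89.8]
contact_force: [-0.2, 1.3, 0.2]
grip_width: 0.0601
grasp_force: 0.0
```

```bash
python3 go.py .464,-.0045,.029,90
```

```text
t 22.85 [ 0.4649 -0.0058  0.0576] [-179.9   -0.    89.8] w 0.0601 g 0.0
.464,-.0045,.029,90 [ 1.2 -0.8 28.6] [-0.1 -0.  -0.2]
```

apply_moves --commands '[0.7, 1, -1, 12, 0, 0, 0, 0.7, 1, -1, 24, 0, 0, 0, 0.7, 1, -1, 28, 0, 0, 0, 0.7, 1, -1, 28, 0, 0, 0, 0.7, 1, -1, 28, 0, 0, 0]'

```text
t: 23.35
tool_pos: [0.4642, -0.0043, 0.0311]
tcp_rot: [179.9, 0.0, 89.8]
contact_force: [-0.2, 0.1, -0.2]
grip_width: 0.0598
grasp_force: 0.0
```

apply_moves --commands '[0.1, 0, 0, 0, 0, 0, 0, 0.1, 0, 0, 0, 0, 0, 0, 0.1, 0, 0, 0, 0, 0, 0, 0.1, 0, 0, 0, 0, 0, 0, 0.1, 0, 0, 0, 0, 0, 0]'

```text
t: 23.85
tool_pos: [0.464, -0.0042, 0.0315]
tcp_rot: [179.9, 0.0, 89.8]
contact_force: [-1.0, -0.3, 8.6]
grip_width: 0.034
grasp_force: 58.8
```

apply_moves --commands '[0.1, 0, 0, -5, 0, 0, 0, 0.1, 0, 0, -30, 0, 0, 0, 0.1, 0, 0, -70, 0, 0, 0, 0.1, 0, 0, -100, 0, 0, 0, 0.1, 0, 0, -100, 0, 0, 0]'

```text
t: 24.35
tool_pos: [0.4664, -0.0043, 0.1344]
tcp_rot: [179.5, 0.0, 89.8]
contact_force: [0.7, 0.5, -1.2]
grip_width: 0.0338
grasp_force: 59.9
```

```bash
python3 go.py .635,.062,.12,90
```

```text
t 24.35 [ 0.4664 -0.0043  0.1344] [179.5   0.   89.8] w 0.0338 g 59.9
.635,.062,.12,90 [ 66.8 168.3  15.8] [ 0.5  0.  -0.2]
```

apply_moves --commands '[0.1, 17, 43, 0, 0, 0, 0, 0.1, 34, 86, 0, 0, 0, 0, 0.1, 51, 129, 0, 0, 0, 0, 0.1, 67, 168, 5, 0, 0, 0, 0.1, 67, 168, 10, 0, 0, 0]'

```text
t: 24.85
tool_pos: [0.6377, 0.0645, 0.1196]
tcp_rot: [179.6, -0.1, 89.9]
contact_force: [-0.6, 0.1, -0.8]
grip_width: 0.0343
grasp_force: 59.9
```

```bash
python3 go.py .635,.062,.037,90; python3 - <<'E'
from h import *
a=bot.get_image("scene")["frame"][140:320,240:440]
cv2.imwrite("pics/p7.png",cv2.resize(a,None,fx=2.5,fy=2.5))
E
```

```text
t 24.85 [0.6377 0.0645 0.1196] [ 1.796e+02 -1.000e-01  8.990e+01] w 0.0343 g 59.9
.635,.062,.037,90 [-2.6 -3.2 82.6] [ 0.4 -0.1 -0.1]
```

View pics/p7.png

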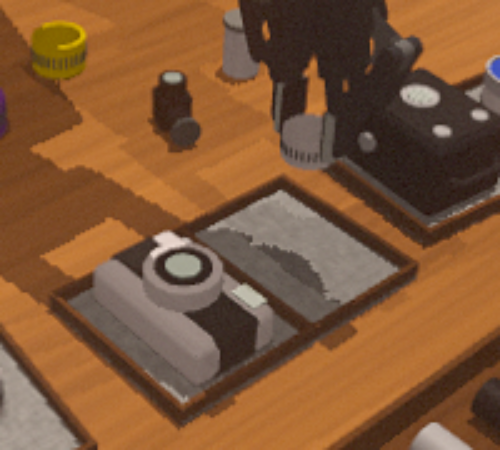

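The small tube is held upright at (305,140), above the tray_half compartment. Lowering it.

apply_moves --commands '[0.1, 0, 0, 30, 0, 0, 0, 0.1, 0, 0, 60, 0, 0, 0, 0.1, 0, 0, 76, 0, 0, 0, 0.1, 0, 0, 80, 0, 0, 0, 0.1, 0, 0, 80, 0, 0, 0]'

```text
t: 25.4
tool_pos: [0.6297, 0.0621, 0.0393]
tcp_rot: [-179.8, 0.0, 89.8]
contact_force: [1.2, 0.6, -1.2]
grip_width: 0.0337
grasp_force: 59.9
```

apply_moves --commands '[0.1, 0, 0, 0.5, 0, 0, 0, 0.1, 0, 0, 1, 0, 0, 0, 0.1, 0, 0, 1.5, 0, 0, 0, 0.1, 0, 0, 1.5, 0, 0, 0, 0.1, 0, 0, 1.5, 0, 0, 0]'

```text
t: 25.9
tool_pos: [0.6318, 0.0625, 0.0393]
tcp_rot: [180.0, -0.0, 89.8]
contact_force: [0.6, 0.4, -0.1]
grip_width: 0.0338
grasp_force: 59.9
```

apply_moves --commands '[0.1, 0, 0, 1, 0, 0, 0, 0.1, 0, 0, 2, 0, 0, 0, 0.1, 0, 0, 3, 0, 0, 0, 0.1, 0, 0, 3, 0, 0, 0, 0.1, 0, 0, 3, 0, 0, 0]'

```text
t: 26.4
tool_pos: [0.6315, 0.0624, 0.0357]
tcp_rot: [-180.0, 0.0, 89.8]
contact_force: [0.7, -0.6, -0.6]
grip_width: 0.0333
grasp_force: 59.9
```

apply_moves --commands '[0.1, 0, 0, 0.5, 0, 0, 0, 0.1, 0, 0, 1, 0, 0, 0, 0.1, 0, 0, 1.5, 0, 0, 0, 0.1, 0, 0, 1.5, 0, 0, 0, 0.1, 0, 0, 1.5, 0, 0, 0]'

```text
t: 26.9
tool_pos: [0.6315, 0.0624, 0.0355]
tcp_rot: [180.0, -0.0, 89.8]
contact_force: [-3.2, -0.4, 6.4]
grip_width: 0.0335
grasp_force: 60.8
```

Contact. Releasing and retreating.

apply_moves --commands '[0.6, 0, 0, -1, 0, 0, 0, 0.7, 0, 0, -1, 0, 0, 0, 0.7, 0, 0, -1, 0, 0, 0, 0.7, 0, 0, -1, 0, 0, 0, 0.7, 0, 0, -5, 0, 0, 0]'

```text
t: 27.4
tool_pos: [0.631, 0.0624, 0.0387]
tcp_rot: [-179.9, 0.0, 89.8]
contact_force: [0.4, -0.6, 0.1]
grip_width: 0.0595
grasp_force: 0.0
```

apply_moves --commands '[0.7, 0, 0, -30, 0, 0, 0, 0.7, 0, 0, -70, 0, 0, 0, 0.7, 0, 0, -110, 0, 0, 0, 0.7, -40, 0, -150, 0, 0, 0, 0.7, -80, 0, -170, 0, 0, 0]'

```text
t: 27.9
tool_pos: [0.6325, -0.0158, 0.2123]
tcp_rot: [179.7, -0.0, 90.0]
contact_force: [1.5, -1.2, 0.3]
grip_width: 0.0599
grasp_force: 0.0
```

apply_moves --commands '[0.7, -40, -20, 0, 0, 0, 0, 0.7, -80, -40, 0, 0, 0, 0, 0.7, -120, -60, 0, 0, 0, 0, 0.7, -120, -60, 0, 0, 0, 0, 0.7, -120, -60, 0, 0, 0, 0]'

```text
t: 28.4
tool_pos: [0.5706, -0.1374, 0.2091]
tcp_rot: [180.0, -0.0, 89.7]
contact_force: [-0.4, 1.2, 0.6]
grip_width: 0.06
grasp_force: 0.0
```

```bash
python3 - <<'E'
from h import *
cv2.imwrite("pics/end.png",bot.get_image("scene")["frame"]); print(bot.state()["grip_width"])
for l in("finder","hood","film_can"):
    m=bot.masks_of("scene",l)[0]; ys,xs=np.nonzero(m["mask"]); print(l,xs.mean().round(1),ys.mean().round(1))
E
```

```text
0.05957396764206605
finder 309.5 182.5
hood 373.1 151.2
film_can 336.6 156.8
```

View pics/end.png

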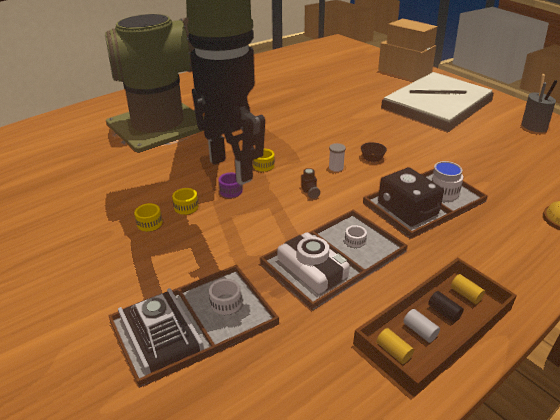

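All the tubes stand in their compartments: small (356,235), mid (226,295), large with the filter on top (447,180). The finder, hood and film can have not moved. Handing the job in.

```bash
python3 -c "
from bench import bot; print(bot.sign_off())"
```

```text
the job is handed in; nothing more can be done
None
```

The three silver tubes stand in their trays, the blue filter lies centred on the largest, and the finder, hood and film can have not moved; I handed the job in at about 28 s of the 96 s and have no verdict back.

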